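# Hold the film-roll holder open for a new roll

### The job

The cling-film roll is used up: free the roll holder by pressing its yellow catch all the way down, then draw the sprung end plate out by its blue grip, so that the empty cardboard core drops into the trough, until the plate's black pointer is level with the red cursor on the scale. Keep it there for me to load the new, wider roll: finish while still holding the grip, never let the plate snap back, and leave the cursor and the other things on the counter where they are.

Things in the scene. Friction and masses are not known exactly. Their poses are not given: they have to be found in the camera images.
- holder: film-roll holder fixed to the counter: aluminium housing 165 x 440 mm, 30 mm high. Origin on the counter under the roll axis; its y runs along the roll towards the fixed end plate (inner face at y = +164 mm), the sprung plate slides towards its -y, its +x is the side of the scale, its -x the side of the catch (facing the robot, give or take 17 degrees). The roll axis is 95 mm above the counter; both end plates are 110 mm wide and 140 mm high
- plate_slide (a joint): how far the sprung grey end plate is drawn out (m) along the holder's -y: 0 shut, end stop at 0.160. The spring pulls it shut with 4 N at 0 and 70 N/m more as it opens (about 11.5 to 14 N at the cursor), friction 0.6 N. It is blocked at 0 while the catch is up
- slide_plate: the sprung grey end plate, 110 mm wide (x), 14 mm thick (y), 140 mm high, with the blue grip on top: an upright block 46 (x) x 20 (y) x 52 (z) mm, its underside 138 mm and its top 190 mm above the counter; origin on the counter under the plate's middle, 63 mm from the holder's origin towards its -y when shut; axes as the holder's
- grip_centre (a point): the point to grip: in the blue grip, 28 mm above its underside, 166 mm above the counter; 63 mm from the holder's origin towards its -y when shut
- pointer (a point): tip of the black pointer, 5 mm wide, on the scale side of the sprung plate, 48 mm above the counter; moves with the plate; axes as the holder's
- cursor_mark (a point): tip of the red cursor clipped on the scale: a 24 mm wide red body on the rim with a 6 mm wide tongue in its middle that points at the pointer's path; the point lies at the end of the tongue, 48 mm above the counter, stiff to move; axes as the holder's. It stands 110 to 142 mm (towards the holder's -y) from where the pointer rests when shut
- catch (a joint): angle of the catch (rad): 0 up and blocking the plate, 0.6 fully down at its stop; stays where it is left, needs about 2.5 N at the paddle
- catch_paddle (a point): on top of the yellow catch paddle, 44 mm out from its pivot, 76 mm above the counter when up, 28 mm lower when fully down (then about 48 mm above the counter and 2 mm farther out, having moved on an arc that bulges about 4 mm outwards). The paddle is 56 mm long (the holder's x) x 28 mm wide (y), and slopes up towards its free end; push straight down here
- core: the empty cardboard core, tube 220 mm long, 36 mm outside; origin at its centre, its y along the tube; it hangs between the cones of the two end plates, axis 92 mm above the counter, and drops into the trough (axis 48 mm above the counter) once the plate has moved 7 to 20 mm
- new_roll: new film roll standing on end behind the holder, 62 mm diameter, 300 mm high; origin at the centre of its underside; leave alone
- jar_red: spice jar with red lid, 44 mm diameter, 95 mm high, near the front of the holder; origin at the centre of its underside; leave alone
- jar_green: spice jar with green lid, 44 mm diameter, 95 mm high, behind the holder; origin at the centre of its underside; leave alone
- soy_bottle: dark bottle with red cap, 70 mm diameter, 210 mm high; origin at the centre of its underside; leave alone
- bowl: steel bowl, 140 mm across, 60 mm high; origin at the centre of its underside; leave alone
- tea_cup: blue cup, 70 mm across, 80 mm high; origin at the centre of its underside; leave alone
- tin: green tin, 70 mm diameter, 70 mm high; origin at the centre of its underside; leave alone
- spatula: spatula lying on the counter, along its x; leave alone
There are look-alikes about, which are no part of the job. Leave any green or turquoise look-alike of the core alone.

How it is judged:
By the outcome, as a careful person would: the job done as asked, in the order asked, and still so for the second after the job is handed in, while the arm keeps its last pose, push and grip.
It also fails if it takes over 48 s, if anything falls off the work surface, if the arm or the gripper's body presses on something with over 40 N, if the wrist force passes 120 N, or if a joint passes its speed limit or range.

### The arm

A 6-joint arm with a two-finger parallel gripper is mounted at the origin on the work surface. World frame = base frame: x ahead of the robot, y to its left, z up, the work surface at z = 0. Lengths are in m, angles in degrees, forces in N, time in s.
With the tool pointing down it reaches from about 0.35 to 0.875 m from the base axis. Payload 4.2 kg.
Tool frame: the origin (TCP) lies on the centre line of the jaws, within the pads' length; the fingertips stand 17 mm ahead of it and the grasp point (between the pads) lies 2 mm behind it; z points along the fingers, y is the direction in which the jaws open and shut (so a half turn about z gives the same grasp; the last joint's range is limited). The gripper opens to 87 mm and grips with 3 to 60 N. Pads are 19 mm wide; open, the fingers measure 117 mm over their backs; the gripper's body (75 mm by 190 mm) begins 51 mm behind the grasp point.
Start: joints at [-54.97, 22.042, 0.453, 0, -68.411, -14.817], TCP at [0.216, -0.586, 0.24] pointing down, gripper open.
Joint ranges: [-179.83, 179.83], [-69.29, 118.12], [-61.27, 80.66], [-181.25, 117.63], [-171.15, -9.14], [-177.46, 177.46]. Speed limits (degrees/s): [159.86, 159.86, 180, 180, 180, 180].

### API

Orientations are given as a 3x3 rotation matrix whose columns are the frame's x, y, z axes.
In Python, from station import * gives the robot as it stands.
- The arm moves only by the tool play_rows, never from a script. Its argument "targets" is a list that holds one entry, the list of rows, each a list of 5 numbers: the closure, from 0 (fully open) to 1 (shut), then the shift along the world's x, y, z in m, then the turn about the world's z in rad. In form: [[[gripper, x, y, z, twist], ...]]. A call has 1 to 5 rows; each row is the pose to reach, as a shift and turn from the pose commanded when the call began; what a row does not reach only later rows make up. A row lasts 1/12 s, in which the tool goes at most 41.7 mm and 7.16 degrees, less where a joint would pass 70% of its speed; a pose out of reach is approached as far as the arm can. A call with a gripper value outside its range is refused whole. The fingers move at their own pace and stop on an object; the grip force is fixed at half the most. Time passes only in rows, so rows that repeat a pose let the fingers close. It gives the time, the measured TCP pose, the force and the opening at its end, in the units of the state.
- sense(): the state, without advancing time (a new reading comes with each control period).
- capture(name): name is "scene" or "top"; returns the picture (420x560x3 uint8, blue, green, red); there is no depth.
- get_calibration(name): a dict with "camera_matrix" (3x3 intrinsics, pixels), "D" ([k1, k2, p1, p2, k3] as OpenCV has them; the pictures are not rectified), "T" (4x4, takes a point from camera to world coordinates). Camera axes: x right, y up, looking along -z (the intrinsics and any distortion apply to the point x, -y, -z); pixel columns grow to the right and rows downward; lengths in m; the calibration is good to about 2 mm. A picture is of the moment at which its call begins. get_calibration takes no time and is no camera call.
- finish_job(): hands the job in, once; it reports no verdict.
The state is a dict: "time_s": time; "joints": joint angles; "joint_velocities": joint speeds; "effort": joint torques, N m; "tcp_pos": TCP position; "ee_rot": TCP orientation; "wrist_force": force on the tool from outside, world axes, zero at the start; "moment": the same for the moment, N m; "gripper_width": opening from 0.0 (shut) to 1.0 (fully open).
Only numpy, scipy, OpenCV 4.12 (cv2) and the standard library are available. Lean on these libraries where they do the work, as an engineer would, in place of code of your own. Each camera call takes 0.05 s, during which the arm holds its last target. There are 200 camera calls.

## Working session

There is one attempt and no reset: what is moved stays moved. The work goes in short steps, Python scripts to look and compute and a tool call to move; the robot and the scene stay as the last step left them, time stands still between calls to the robot, and variables do not carry over. Pictures are saved under pics/ and viewed, on a budget of 10 in all, crops included, one or two more only if the job needs it, and the job is handed in when it is done.

Besides the shell and the picture viewer there is one more tool, called as a command line: name --argument value ..., lists and objects as JSON in quotes. play_rows: Moves the arm, as the interface text tells. Its arguments: {"type":"object","properties":{"targets":{"type":"array","items":{"type":"array","items":{"type":"array","items":{"type":"number"}}}}},"required":["targets"]}

```bash
mkdir -p pics
python3 - <<'E'
from station import *
import cv2
for n in("scene","top"):
    cv2.imwrite(f"pics/{n}0.png",cv2.resize(capture(n),(800,600),interpolation=cv2.INTER_CUBIC))
    c=get_calibration(n);print(n,c["camera_matrix"],c["D"],c["T"])
s=sense();print(s)
E
```

```text
scene [[450.28553008   0.         279.6152792 ]
 [  0.         450.28553008 209.76121225]
 [  0.           0.           1.        ]] [-0.12555886  0.          0.          0.          0.        ] [[-0.03137144 -0.67293923  0.73903222  1.47150164]
 [ 0.99931099 -0.03578968  0.00983116 -0.02811346]
 [ 0.01983395  0.73883143  0.67359834  0.97058531]
 [ 0.          0.          0.          1.        ]]
top [[532.65364559   0.         276.89893623]
 [  0.         532.65364559 208.85309723]
 [  0.           0.           1.        ]] [0.05271141 0.         0.         0.         0.        ] [[ 0.00248679  0.99765403 -0.06841235  0.42824773]
 [-0.99997329  0.00295105  0.00668589 -0.04762212]
 [ 0.0068721   0.0683939   0.99763473  1.66698779]
 [ 0.          0.          0.          1.        ]]
{'time_s': 0.1, 'joints': array([-5.49684550e+01,  2.20872104e+01,  3.87578888e-01, -2.44281153e-02,
       -6.84096787e+01, -1.48172998e+01]), 'joint_velocities': array([-0.01770936, -0.0228147 ,  0.2343002 ,  0.06196096, -0.0458662 ,
        0.0527558 ]), 'effort': array([-5.22649152e-04, -3.91690028e+01,  1.87935519e+01,  4.23190668e+00,
        1.34567893e-02, -6.88891964e-05]), 'tcp_pos': array([ 0.2158095 , -0.58603105,  0.23856204]), 'ee_rot': array([[-9.38461431e-01, -3.45383192e-01, -7.70506449e-04],
       [-3.45384035e-01,  9.38459730e-01,  1.78973388e-03],
       [ 1.04945274e-04,  1.94571685e-03, -9.99998102e-01]]), 'wrist_force': array([-0.22686244, -1.00646343,  0.21126687]), 'moment': array([-0.01814467, -0.07007684, -0.01974465]), 'gripper_width': 1.0001981204679662}
```

View pics/scene0.png

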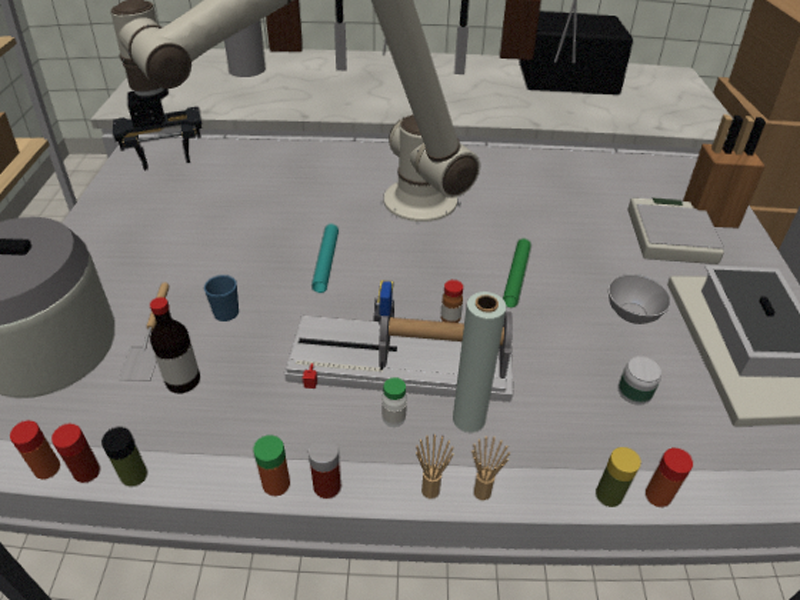

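View pics/top0.png

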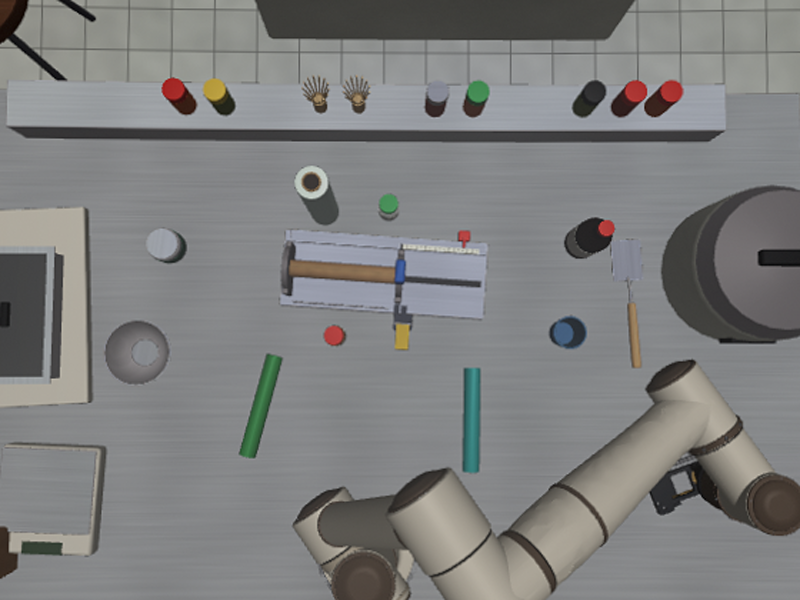

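The top view shows the blue grip at (401,270), the yellow catch at (402,335), the red cursor at (464,237) and the brown core from (290,268) to (395,272). Possible confusions:
- Core: brown roll, against the green tube (262,405) and the turquoise tube (472,420).
- Cursor: red body (464,237), against the red jar lid (334,335) and the soy cap (606,228).
- Grip: blue block (401,270), against the tea cup (567,332).
- Catch: yellow (402,335), against the yellow-lidded jar (215,90).

One close crop will check these.

```bash
python3 - <<'E'
from station import *
import cv2
im=capture("top")[145:255,190:350]
cv2.imwrite("pics/top1.png",cv2.resize(im,(800,550),interpolation=cv2.INTER_CUBIC))
E
cat > h.py <<'E'
import numpy as np,cv2
from station import *
def px2w(name,uv,z):
    c=get_calibration(name);K=np.array(c["camera_matrix"]);D=np.array(c["D"]);T=np.array(c["T"])
    n=cv2.undistortPoints(np.array(uv,float).reshape(-1,1,2),K,D).reshape(-1,2)
    z=np.broadcast_to(z,len(n));o=[]
    for (a,b),zz in zip(n,z):
        d=T[:3,:3]@[a,-b,-1];o.append(T[:3,3]+d*(zz-T[2,3])/d[2])
    return np.array(o)
def w2px(name,P):
    c=get_calibration(name);K=np.array(c["camera_matrix"]);D=np.array(c["D"]);T=np.array(c["T"])
    q=(np.array(P)-T[:3,3])@T[:3,:3]*[1,-1,-1]
    return cv2.projectPoints(q,np.zeros(3),np.zeros(3),K,D)[0].reshape(-1,2)
E
```

```text
(no output)
```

View pics/top1.png

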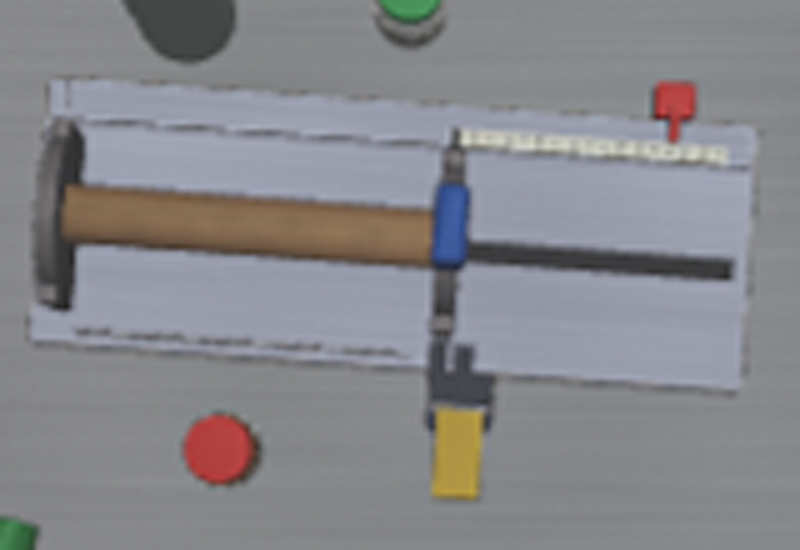

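The crop confirms the brown core between the plates. Crop pixels: blue grip (452,222), pointer tip (455,130), cursor tongue end (673,142) with its red body above, and the yellow paddle from (458,408) to (456,497).

Run:
```python
from h import *
f=lambda l:[(190+(a+.5)/5-.5,145+(b+.5)/5-.5) for a,b in l]
np.set_printoptions(precision=4,suppress=True)
C=px2w("top",f([(50,80),(757,127),(740,392),(28,342)]),.03);print("corners",C)
for a,b in((1,0),(2,3)):
    d=C[b]-C[a];print("yaw",np.degrees(np.arctan2(-d[0],d[1])))
for a,b in((0,3),(1,2)):
    d=C[a]-C[b];print("yaw",np.degrees(np.arctan2(d[1],d[0])),np.linalg.norm(d))
P=px2w("top",f([(452,224),(455,130),(673,142),(456,452),(456,497),(458,408)]),[.19,.048,.048,.076,.08,.066]);
print(P)
d=P[2]-P[1];print("ptr->cur",np.linalg.norm(d),np.degrees(np.arctan2(d[0],-d[1])))
```

```text
corners [[ 0.6893  0.1808  0.03  ]
 [ 0.6616 -0.2567  0.03  ]
 [ 0.4974 -0.2454  0.03  ]
 [ 0.527   0.1923  0.03  ]]
yaw -3.6232429886990474
yaw -3.8611918484838585
yaw -4.073872763038792 0.16275923767664757
yaw -3.9523066729416603 0.1645788872531621
[[ 0.5839 -0.066   0.19  ]
 [ 0.6567 -0.0695  0.048 ]
 [ 0.6497 -0.203   0.048 ]
 [ 0.4592 -0.0701  0.076 ]
 [ 0.4324 -0.0701  0.08  ]
 [ 0.4858 -0.0714  0.066 ]]
ptr->cur 0.1336475773835631 -2.994938241605952
```

play_rows --targets '[[[1,0.018,0.037,0,-0.09],[1,0.036,0.074,0,-0.18],[1,0.054,0.111,0,-0.27],[1,0.072,0.148,0,-0.36],[1,0.09,0.185,0,-0.42]]]'

```text
time_s: 0.57
tcp_pos: [0.3061, -0.3997, 0.2392]
ee_rot: [[-0.997, 0.072, -0.0], [0.072, 0.997, 0.0], [0.0, 0.0, -1.0]]
wrist_force: [0.7, -0.4, 0.3]
gripper_width: 0.705
```

play_rows --targets '[[[1,0.017,0.036,0,0],[1,0.034,0.072,0,0],[1,0.051,0.108,0,0],[1,0.068,0.144,0,0],[1,0.085,0.18,0,0]]]'

```text
time_s: 0.98
tcp_pos: [0.3911, -0.2196, 0.2396]
ee_rot: [[-0.998, 0.067, 0.0], [0.067, 0.998, 0.0], [-0.0, 0.0, -1.0]]
wrist_force: [1.3, 0.6, 0.1]
gripper_width: 0.322
```

play_rows --targets '[[[1,0.017,0.036,0,0],[1,0.034,0.072,0,0],[1,0.051,0.108,0,0],[1,0.068,0.151,0,0],[1,0.068,0.151,-0.03,0]]]'

```text
time_s: 1.4
tcp_pos: [0.4652, -0.0658, 0.2144]
ee_rot: [[-0.998, 0.06, 0.015], [0.06, 0.998, 0.001], [-0.015, 0.002, -1.0]]
wrist_force: [1.3, -0.3, 0.0]
gripper_width: 0.016
```

play_rows --targets '[[[1,0,0,-0.03,0],[1,0,0,-0.06,0],[1,0,0,-0.09,0],[1,0,0,-0.09,0],[1,0,0,-0.09,0]]]'

```text
time_s: 1.82
tcp_pos: [0.4582, -0.0707, 0.1188]
ee_rot: [[-0.998, 0.067, -0.004], [0.067, 0.998, -0.001], [0.004, -0.001, -1.0]]
wrist_force: [1.8, 0.1, 0.4]
gripper_width: 0.008
```

play_rows --targets '[[[1,0,0,-0.015,0],[1,0,0,-0.025,0],[1,0,0,-0.033,0],[1,0,0,-0.04,0],[1,0,0,-0.046,0]]]'

```text
time_s: 2.23
tcp_pos: [0.4591, -0.0706, 0.0749]
ee_rot: [[-0.998, 0.067, 0.0], [0.067, 0.998, -0.0], [-0.0, -0.0, -1.0]]
wrist_force: [-5.1, 2.2, 12.5]
gripper_width: 0.004
```

play_rows --targets '[[[1,0,0,-0.004,0],[1,0,0,-0.007,0],[1,0,0,-0.009,0],[1,0,0,-0.009,0],[1,0,0,-0.009,0]]]'

```text
time_s: 2.65
tcp_pos: [0.4595, -0.0707, 0.072]
ee_rot: [[-0.998, 0.064, 0.002], [0.064, 0.998, -0.002], [-0.002, -0.001, -1.0]]
wrist_force: [-19.6, 6.3, 54.9]
gripper_width: -0.0
```

play_rows --targets '[[[1,0,0,0.01,0],[1,0,0,0.04,0],[1,0,0,0.08,0],[1,0,0,0.12,0],[1,0,0,0.15,0]]]'

```text
time_s: 3.07
tcp_pos: [0.4603, -0.0706, 0.2193]
ee_rot: [[-0.998, 0.067, 0.007], [0.067, 0.998, 0.0], [-0.007, 0.001, -1.0]]
wrist_force: [-0.2, 0.4, -0.1]
gripper_width: 0.007
```

play_rows --targets '[[[0.3,-0.03,-0.03,0.02,0],[0.1,-0.06,-0.06,0.03,0],[0,-0.08,-0.09,0.03,0],[0,-0.08,-0.12,0.03,0],[0,-0.08,-0.14,0.03,0]]]'

```text
time_s: 3.48
tcp_pos: [0.3782, -0.2125, 0.2468]
ee_rot: [[-0.998, 0.068, 0.005], [0.068, 0.998, -0.001], [-0.005, -0.001, -1.0]]
wrist_force: [1.7, 0.5, 0.8]
gripper_width: 0.299
```

Run:
```python
from h import *
t=capture("top")[145:255,190:350];s=capture("scene")[170:290,190:370]
a=cv2.resize(t,(800,550),interpolation=cv2.INTER_CUBIC)
cv2.imwrite("pics/top2.png",a)
cv2.imwrite("pics/sc2.png",cv2.resize(s,(800,533),interpolation=cv2.INTER_CUBIC))
```

```text
(no output)
```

View pics/top2.png

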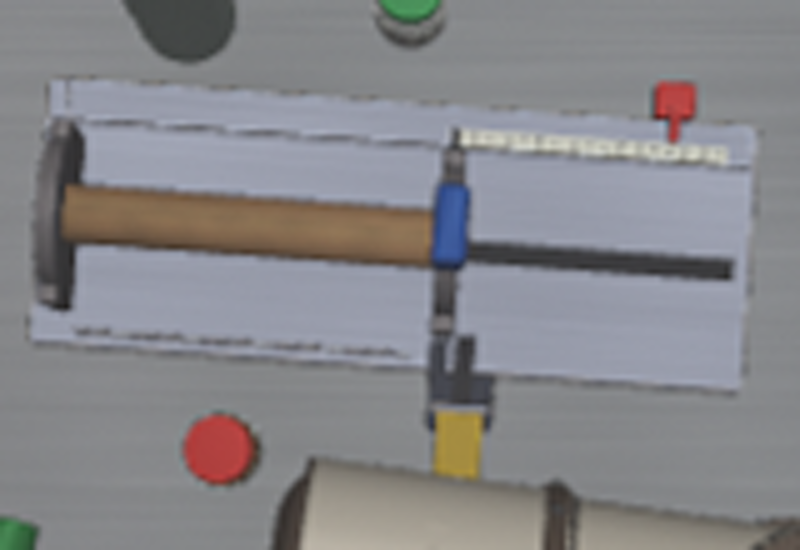

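View pics/sc2.png

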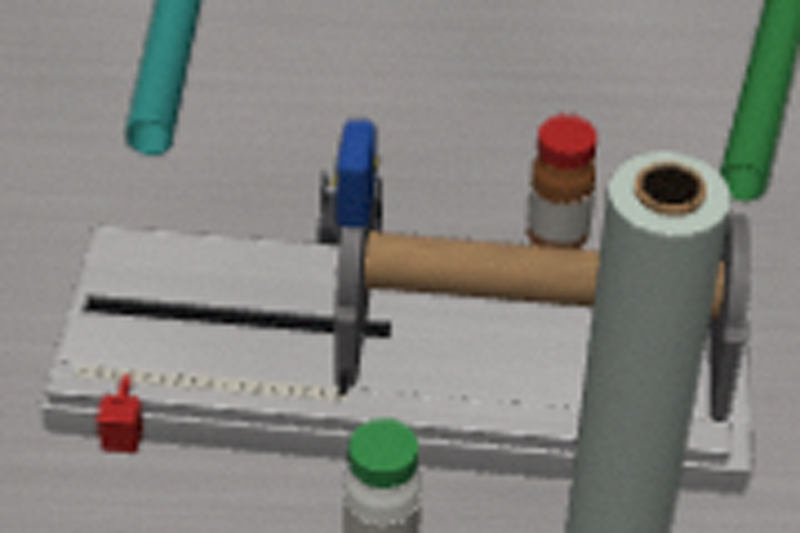

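The paddle is visibly shortened and the catch finger at (465,355) has risen. The push force was normal to a surface about 20° from level, which fits the stop. Next I go to the blue grip.

play_rows --targets '[[[0,0.03,0.02,0.02,0],[0,0.06,0.04,0.02,0],[0,0.09,0.06,0.02,0],[0,0.12,0.08,0.02,0],[0,0.15,0.1,0.02,0]]]'

```text
time_s: 4.0
tcp_pos: [0.5305, -0.1088, 0.2657]
ee_rot: [[-0.998, 0.067, 0.002], [0.067, 0.998, 0.0], [-0.002, 0.0, -1.0]]
wrist_force: [0.5, -0.8, -0.2]
gripper_width: 0.768
```

play_rows --targets '[[[0,0.03,0.022,0,0],[0,0.055,0.0445,0,0],[0,0.055,0.0445,-0.02,0],[0,0.055,0.0445,-0.04,0],[0,0.055,0.0445,-0.04,0]]]'

```text
time_s: 4.42
tcp_pos: [0.5821, -0.0645, 0.2207]
ee_rot: [[-0.998, 0.066, -0.008], [0.066, 0.998, 0.001], [0.008, 0.0, -1.0]]
wrist_force: [-0.2, 0.1, -0.7]
gripper_width: 0.994
```

play_rows --targets '[[[0,0,0,-0.02,0],[0,0,0,-0.04,0],[0,0,0,-0.055,0],[0,0,0,-0.061,0],[0,0,0,-0.061,0]]]'

```text
time_s: 4.83
tcp_pos: [0.5835, -0.0659, 0.1633]
ee_rot: [[-0.998, 0.067, -0.002], [0.067, 0.998, -0.0], [0.002, -0.0, -1.0]]
wrist_force: [-0.2, 0.3, 0.1]
gripper_width: 1.001
```

play_rows --targets '[[[1,0,0,0,0],[1,0,0,0,0],[1,0,0,0,0],[1,0,0,0,0],[1,0,0,0,0]]]'

```text
time_s: 5.25
tcp_pos: [0.5843, -0.066, 0.1643]
ee_rot: [[-0.998, 0.067, 0.001], [0.067, 0.998, 0.0], [-0.001, 0.0, -1.0]]
wrist_force: [-0.1, -0.3, -0.6]
gripper_width: 0.707
```

play_rows --targets '[[[1,0,0,0,0],[1,0,0,0,0],[1,0,0,0,0],[1,0,0,0,0],[1,0,0,0,0]]]'

```text
time_s: 5.67
tcp_pos: [0.5839, -0.066, 0.1635]
ee_rot: [[-0.998, 0.067, -0.0], [0.067, 0.998, 0.0], [0.0, -0.0, -1.0]]
wrist_force: [0.1, -0.2, -0.6]
gripper_width: 0.324
```

play_rows --targets '[[[1,0,0,0,0],[1,0,0,0,0],[1,0,0,0,0],[1,0,0,0,0],[1,0,0,0,0]]]'

```text
time_s: 6.08
tcp_pos: [0.5839, -0.0665, 0.1635]
ee_rot: [[-0.998, 0.067, -0.0], [0.067, 0.998, -0.001], [0.0, -0.001, -1.0]]
wrist_force: [0.5, -3.6, -0.7]
gripper_width: 0.234
```

play_rows --targets '[[[1,0,0,0,0],[1,0,0,0,0],[1,0,-0.002,0,0],[1,0,-0.004,0,0],[1,-0.0005,-0.007,0,0]]]'

```text
time_s: 6.5
tcp_pos: [0.5836, -0.0715, 0.1635]
ee_rot: [[-0.998, 0.066, 0.0], [0.066, 0.998, 0.002], [-0.0, 0.002, -1.0]]
wrist_force: [-0.2, 4.7, 0.1]
gripper_width: 0.228
```

The plate moves freely, at about 5 N of spring force.

play_rows --targets '[[[1,-0.0004,-0.006,0,0],[1,-0.0008,-0.012,0,0],[1,-0.0012,-0.018,0,0],[1,-0.0016,-0.024,0,0],[1,-0.002,-0.03,0,0]]]'

```text
time_s: 6.92
tcp_pos: [0.5816, -0.1012, 0.1635]
ee_rot: [[-0.998, 0.066, 0.0], [0.066, 0.998, 0.002], [-0.0, 0.002, -1.0]]
wrist_force: [-0.7, 7.8, 0.1]
gripper_width: 0.224
```

play_rows --targets '[[[1,-0.0004,-0.006,0,0],[1,-0.0008,-0.012,0,0],[1,-0.0012,-0.018,0,0],[1,-0.0016,-0.024,0,0],[1,-0.002,-0.03,0,0]]]'

```text
time_s: 7.33
tcp_pos: [0.5796, -0.1307, 0.1635]
ee_rot: [[-0.998, 0.066, 0.0], [0.066, 0.998, 0.003], [-0.0, 0.003, -1.0]]
wrist_force: [-0.2, 9.0, 2.1]
gripper_width: 0.232
```

play_rows --targets '[[[1,-0.0004,-0.006,0,0],[1,-0.0008,-0.012,0,0],[1,-0.0012,-0.018,0,0],[1,-0.0016,-0.024,0,0],[1,-0.002,-0.03,0,0]]]'

```text
time_s: 7.75
tcp_pos: [0.5776, -0.1602, 0.1635]
ee_rot: [[-0.998, 0.066, 0.0], [0.066, 0.998, 0.004], [0.0, 0.004, -1.0]]
wrist_force: [-1.2, 11.5, 3.3]
gripper_width: 0.227
```

play_rows --targets '[[[1,-0.0004,-0.006,0,0],[1,-0.0008,-0.012,0,0],[1,-0.0012,-0.018,0,0],[1,-0.0016,-0.024,0,0],[1,-0.002,-0.03,0,0]]]'

```text
time_s: 8.17
tcp_pos: [0.5756, -0.1896, 0.1635]
ee_rot: [[-0.998, 0.066, -0.0], [0.066, 0.998, 0.004], [0.0, 0.004, -1.0]]
wrist_force: [-0.3, 13.6, 2.5]
gripper_width: 0.221
```

Run:
```python
from h import *
t=capture("top")[145:255,190:350];s=capture("scene")[220:280,190:290]
print(sense()["tcp_pos"],sense()["wrist_force"])
cv2.imwrite("pics/top3.png",cv2.resize(t,(800,550),interpolation=cv2.INTER_CUBIC))
cv2.imwrite("pics/sc3.png",cv2.resize(s,(800,480),interpolation=cv2.INTER_CUBIC))
```

```text
[ 0.57556929 -0.19025158  0.16352147] [-1.00110801 12.2290175   3.0146903 ]
```

View pics/top3.png

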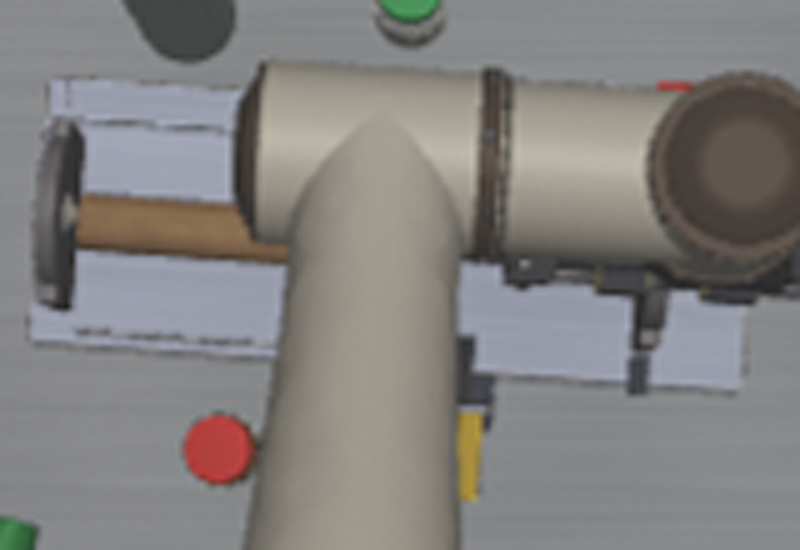

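View pics/sc3.png

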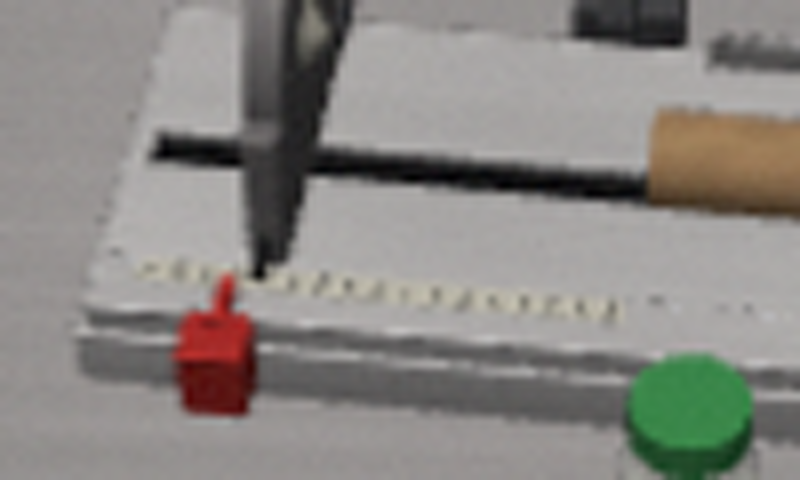

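The core lies in the trough. In the scene crop the pointer tip is at about (259,275) and the cursor tongue tip at (229,278).

Run:
```python
from h import *
f=lambda l:[(190+(a+.5)/8-.5,220+(b+.5)/8-.5) for a,b in l]
P=px2w("scene",f([(259,275),(229,278)]),.048);print(P)
d=P[1]-P[0];print("remaining along -y",d@[-.066,-.998,0],"x gap",d@[.998,-.066,0])
```

```text
[[ 0.64760798 -0.19410166  0.048     ]
 [ 0.64953484 -0.20421157  0.048     ]]
remaining along -y 0.009962519495542185 x gap 0.002590260018139648
```

Both estimates agree (9.7 and 10.0 mm to go).

play_rows --targets '[[[1,-0.0002,-0.003,0,0],[1,-0.0004,-0.006,0,0],[1,-0.0006,-0.0097,0,0],[1,-0.0006,-0.0097,0,0],[1,-0.0006,-0.0097,0,0]]]'

```text
time_s: 8.68
tcp_pos: [0.5749, -0.1993, 0.1635]
ee_rot: [[-0.998, 0.066, -0.0], [0.066, 0.998, 0.004], [0.001, 0.004, -1.0]]
wrist_force: [-0.8, 12.7, 2.3]
gripper_width: 0.229
```

Run:
```python
from h import *
s=capture("scene")[240:270,200:240]
print(sense()["tcp_pos"],sense()["wrist_force"])
cv2.imwrite("pics/sc4.png",cv2.resize(s,(800,600),interpolation=cv2.INTER_CUBIC))
# image direction of holder x through the cursor tip, in crop px
p=w2px("scene",[[.6495,-.2036,.048],[.6595,-.2043,.048],[.6396,-.2029,.048],[.6485,-.2136,.048]])
print((p-[200,240]+.5)*20-.5)
```

```text
[ 0.5749563  -0.19925809  0.16351689] [-1.27542213 12.59012166  3.04874987]
[[377.71269281 295.73975117]
 [363.15668617 350.09596981]
 [392.02037306 242.53710207]
 [306.29468863 287.39263665]]
```

View pics/sc4.png

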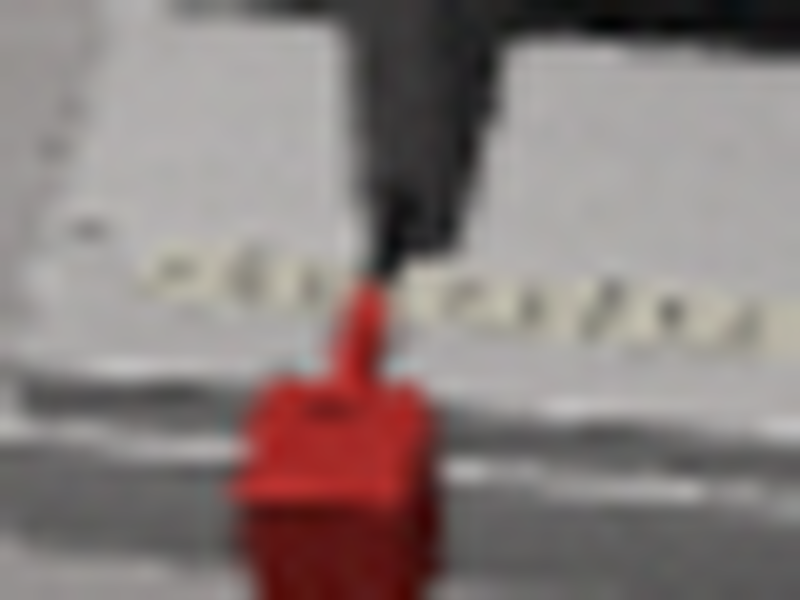

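The pointer now meets the tongue: its tip is at about (387,262) and the tongue tip at (369,288), leaving around 1 mm. I'll measure this at sub-pixel level.

Run:
```python
from h import *
np.set_printoptions(linewidth=200,precision=2,suppress=True)
s=np.mean([capture("scene") for _ in range(4)],0)[250:260,212:228]
print("gray");print(s.mean(2).round().astype(int))
r=s[:,:,2]-s[:,:,1];print("red");print(r.round().astype(int))
print((w2px("scene",[[.6495,-.2036,.048],[.6595,-.2043,.048]])-[212,250]), sense()["tcp_pos"])
```

```text
gray
[[175 175 175 174 175 149  87  33  25  50  46 116 164 174 173 173]
 [177 179 178 177 177 174 107  25  35  52  47 145 172 172 172 172]
 [159 165 178 177 178 178 109  20  48  60  96 158 176 175 174 174]
 [141 165 179 157 167 157  89  48 146 169 170 175 177 176 176 175]
 [138 164 180 137 156 149  93  86 158 180 157 144 168 178 155 170]
 [160 167 165 155 150 117  87 126 166 178 153 165 178 180 130 163]
 [167 167 167 168 136  96  70 117 148 168 170 160 157 158 153 171]
 [169 169 170 168 133  89  56 112 156 167 170 167 168 168 168 170]
 [169 151 138 159 131  86  70 142 169 170 170 169 169 170 170 168]
 [117 106  88  92  87  86  77  98 106 155 171 171 171 170 172 172]]
red
[[  3   2   2   3   2   2   1   0   0   2   2   2   2   2   2   3]
 [  2   2   2   2   2   3   2   0   1   1   1   1   2   2   2   2]
 [  3   2   3   2   2   3   2  -1   1   1   2   2   2   2   1   2]
 [  4   3   4   4   4   3   2   1   4   4   2   3   2   4   3   2]
 [  3   3   4   3   4  36  74  30   3   4   4   3   4   4   4   4]
 [  2   3   3   2  14  68 124  43   6   4   4   4   4   4   3   3]
 [  2   3   2   2  20  88 108  31   5   3   2   2   3   3   3   3]
 [  4   3   4   3  48 110  90  18   6   3   3   2   3   2   2   2]
 [  3  10  14   6  59 128  74   7   4   4   2   2   3   3   4   3]
 [ 15  74 114 107 116 129 113  86  79  20   2   2   3   3   4   4]]
[[6.41 4.31]
 [5.68 7.03]] [ 0.57 -0.2   0.16]
```

The edges put the pointer about 0.5–1.4 mm short, and the top-view total puts it about 0.4 mm short. I'll nudge it 0.7 mm.

play_rows --targets '[[[1,0,-0.0004,0,0],[1,0,-0.0007,0,0],[1,0,-0.0007,0,0],[1,0,-0.0007,0,0],[1,0,-0.0007,0,0]]]'

```text
time_s: 9.35
tcp_pos: [0.5749, -0.1996, 0.1635]
ee_rot: [[-0.998, 0.066, -0.0], [0.066, 0.998, 0.005], [0.001, 0.005, -1.0]]
wrist_force: [-2.0, 14.3, 3.5]
gripper_width: 0.229
```

play_rows --targets '[[[1,0,0,0,0],[1,0,0,0,0],[1,0,0,0,0],[1,0,0,0,0],[1,0,0,0,0]]]'

```text
time_s: 9.77
tcp_pos: [0.5749, -0.1996, 0.1635]
ee_rot: [[-0.998, 0.066, -0.0], [0.066, 0.998, 0.005], [0.001, 0.005, -1.0]]
wrist_force: [-0.6, 13.9, 3.0]
gripper_width: 0.229
```

Run:
```python
from h import *
s=capture("scene")
cv2.imwrite("pics/sc5.png",cv2.resize(s[170:290,190:370],(800,533),interpolation=cv2.INTER_CUBIC))
print(s[250:256,216:224].mean(2).round().astype(int),sense()["tcp_pos"],sense()["wrist_force"],sense()["gripper_width"])
```

```text
[[172 136  68  25  39  50  42 122]
 [179 155  87  21  42  49  68 147]
 [178 175 106  22  49  57  93 160]
 [167 157  89  41 144 169 172 174]
 [158 133  76 119 166 180 156 143]
 [148 115  87 129 166 178 154 165]] [ 0.57493538 -0.19959555  0.16347996] [-1.16161503 12.99259876  3.19030865] 0.22680772197389631
```

View pics/sc5.png

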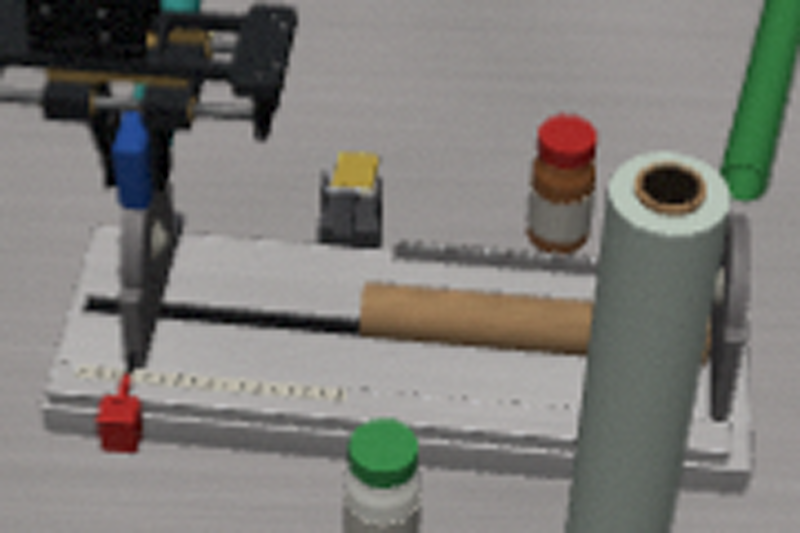

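The core is in the trough, the pointer is at the cursor, and the yellow paddle at (357,170) is now visible. Before handing in I'll compare its picture with the geometry for the catch angle.

Run:
```python
from h import *
np.set_printoptions(precision=1,suppress=True)
s=np.mean([capture("scene") for _ in range(4)],0).astype(np.float32)
ex=np.array([.998,-.066,0]);ey=np.array([.066,.998,0]);ez=np.array([0,0,1.])
yel=np.minimum(s[:,:,1],s[:,:,2])-s[:,:,0]
m=(yel>45).astype(np.uint8);m[:,:250]=0;m[:200]=0;m[:, 300:]=0;m[225:]=0
ys,xs=np.nonzero(m);print("yellow bbox",xs.min(),xs.max(),ys.min(),ys.max(),"area",len(xs),"cen",xs.mean(),ys.mean())
for r in range(ys.min()-1,ys.max()+2): print(r,yel[r,262:278].round().astype(int))
P0=np.array([.4592,-.0705,0]);piv=np.array([.044,.060]) # rel x,z
for phi in(0,.3,.4,.5,.6):
    out=[]
    for l in(-.028,.028):
        q=np.array([l*np.cos(.305),.076-l*np.sin(.305)])-piv
        c,n=np.cos(phi),np.sin(phi);q=np.array([q[0]*c-q[1]*n,q[0]*n+q[1]*c])+piv
        # down for -x side: z drops with positive phi
        out+= [P0+ex*q[0]+ey*w+ez*q[1] for w in(-.014,.014)]
    p=w2px("scene",out);print(phi,out[0][[0,2]]*1000,p.ravel(),"area",cv2.contourArea(p[[0,1,3,2]].astype(np.float32)),"cen",p.mean(0))
```

```text
yellow bbox 265 274 204 211 area 69 cen 269.42028985507244 207.71014492753622
203 [2 1 2 2 2 2 1 1 1 1 1 2 2 2 2 2]
204 [ 1  1  1  1 46 52 47 45 45 52 36 34 21  4  2  2]
205 [ 1  1  2  2 75 84 78 78 78 80 73 71 64 10  1  1]
206 [ 2  2  2 13 75 83 82 82 82 81 82 82 82 16  2  2]
207 [ 1  1  1 25 76 82 83 83 82 82 82 82 68  8  2  0]
208 [ 0  0  0 47 80 83 82 83 83 82 82 84 51  4  0  1]
209 [ 0  0  2 64 82 82 83 82 83 83 82 83 32  3  1  2]
210 [ 0  0 13 73 83 82 82 82 83 82 82 82 18 -1  2  2]
211 [ 0  0 34 69 72 69 81 81 81 80 82 72  7 -1  2  2]
212 [ 0 -8  1  6 12  6 12 14  6 32 36 30  7  0  2  2]
0 [431.6  84.4] [266.6 194.3 275.8 195.  264.5 210.2 273.8 210.9] area 148.98333979211748 cen [270.2 202.6]
0.3 [427.6  62.4] [266.7 198.9 275.8 199.6 264.5 211.2 273.9 211.9] area 114.87870570761152 cen [270.2 205.4]
0.4 [427.7  54.9] [266.7 200.7 275.8 201.4 264.5 211.6 273.9 212.4] area 101.57283774972893 cen [270.2 206.5]
0.5 [428.6  47.5] [266.7 202.7 275.7 203.4 264.5 212.1 273.8 212.8] area 87.5010925559327 cen [270.2 207.8]
0.6 [430.2  40.2] [266.6 204.8 275.6 205.5 264.5 212.6 273.8 213.4] area 72.78478201618418 cen [270.2 209.1]
```

The paddle's visible area is about 70 px (model: 73 px at 0.6 rad, 87 px at 0.5 rad). Its height of 7.8 px matches 0.6 rad too, so the catch is at its stop. The last nudge moved the plate only about 0.3 mm, so I'll make one small final nudge and then hand in.

play_rows --targets '[[[1,0,-0.0005,0,0],[1,0,-0.0005,0,0],[1,0,-0.0005,0,0],[1,0,-0.0005,0,0],[1,0,-0.0005,0,0]]]'

```text
time_s: 10.43
tcp_pos: [0.5749, -0.2001, 0.1635]
ee_rot: [[-0.998, 0.066, -0.0], [0.066, 0.998, 0.005], [0.001, 0.005, -1.0]]
wrist_force: [-1.1, 12.9, 3.2]
gripper_width: 0.228
```

play_rows --targets '[[[1,0,0,0,0],[1,0,0,0,0],[1,0,0,0,0],[1,0,0,0,0],[1,0,0,0,0]]]'

```text
time_s: 10.85
tcp_pos: [0.5749, -0.2001, 0.1635]
ee_rot: [[-0.998, 0.066, -0.0], [0.066, 0.998, 0.005], [0.001, 0.005, -1.0]]
wrist_force: [-0.8, 14.0, 2.5]
gripper_width: 0.227
```

```bash
python3 -c "
from station import *
print(sense()['tcp_pos'],sense()['gripper_width']);print(finish_job())"
```

```text
[ 0.57490692 -0.20008551  0.16350282] 0.22663749974442854
the job is handed in; nothing more can be done
None
```

I pressed the catch down, gripped the blue grip and drew the plate out about 134 mm. I handed the job in at about 10.9 s, still holding the grip against roughly 13–14 N of spring pull.

- **Core:** the last pictures show it lying in the trough.
- **Pointer and cursor:** the checks disagreed slightly. Before the last nudges the scene picture put the pointer 0.5–1.4 mm short of the cursor, and the top-view distance put it about 0.4 mm short. I nudged the plate out about 0.8 mm in total, so it should be level to within about 1 mm. I took no picture after the final 0.5 mm nudge.
- **Catch:** the fingers stopped about 4 mm higher than I expected, so I compared the paddle's picture with its geometry. Size and height fit fully down (0.6 rad), but its absolute position read nearer 0.55 rad. The plate slid freely.
- **Force:** the closed fingers pressed the catch with up to 55 N at its stop. That is above the 40 N limit stated for the arm and gripper body, though only the fingertips should have been touching. It is well under the 120 N wrist limit.
- **Other things:** the cursor, the red and green jars and the new roll are unmoved in the last picture, which did not cover the bottle, bowl, cup, tin or spatula.

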